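Stand the capped bottles in their spill trays

TASK

Stand each of the four screw-capped containers (three brown bottles and the little vial) in the round grey spill tray of its own size: the largest bottle in the largest tray, and so on down to the vial in the smallest. Keep them upright, set each one down gently so that it stands flat on the floor of its tray, and leave the open flask and the beaker standing where they are.

Things in the scene. Friction and masses are not known exactly. Their poses are not given: they have to be found in the camera images.
- bottle_large_mid (a point): the largest bottle: brown glass, yellow screw cap, 68 mm in diameter and 150 mm high over the cap, about 0.4 kg, loose, standing upright at the start. This point is on its axis half-way up, 75 mm above its underside; z points up along the axis. The body is straight from the foot to 102 mm, then narrows to the neck; the cap is a straight cylinder 42 mm across from 129 to 150 mm above the underside. It can be gripped by body or cap.
- bottle_medium_mid (a point): the middle-sized bottle: brown glass, black screw cap, 60 mm in diameter and 128 mm high over the cap, about 0.26 kg, loose, standing upright at the start. This point is on its axis half-way up, 64 mm above its underside; z points up along the axis. The body is straight from the foot to 83 mm, then narrows to the neck; the cap is a straight cylinder 41 mm across from 107 to 128 mm above the underside. It can be gripped by body or cap.
- bottle_small_mid (a point): the smallest brown bottle: brown glass, black screw cap, 48 mm in diameter and 96 mm high over the cap, about 0.15 kg, loose, standing upright at the start. This point is on its axis half-way up, 48 mm above its underside; z points up along the axis. The body is straight from the foot to 56 mm, then narrows to the neck; the cap is a straight cylinder 36 mm across from 75 to 96 mm above the underside. It can be gripped by body or cap.
- vial_mid (a point): the vial: a little clear glass vial with a white screw cap, 22 mm in diameter and 50 mm high over the cap, about 0.018 kg, loose, standing upright at the start. This point is on its axis half-way up, 25 mm above its underside; z points up along the axis. The body is straight from the foot to 31 mm, then narrows to the neck; the cap is a straight cylinder 23 mm across from 39 to 50 mm above the underside. It can be gripped by body or cap.
- tray_large: the largest spill tray: a shallow round grey plastic tray with a small flat tab on one side of the rim, fixed to the worktop. Inside diameter 96 mm, outside 104 mm, floor 4 mm thick, rim 12 mm above the worktop; the tab reaches 15 mm beyond the rim. Origin at the centre of its underside, on the worktop (z = 0); z up, the tab lies to its -x. It is for the largest bottle.
- tray_medium: the second largest spill tray: a shallow round grey plastic tray with a small flat tab on one side of the rim, fixed to the worktop. Inside diameter 82 mm, outside 90 mm, floor 4 mm thick, rim 12 mm above the worktop; the tab reaches 15 mm beyond the rim. Origin at the centre of its underside, on the worktop (z = 0); z up, the tab lies to its -x. It is for the middle-sized bottle.
- tray_small: the third largest spill tray: a shallow round grey plastic tray with a small flat tab on one side of the rim, fixed to the worktop. Inside diameter 68 mm, outside 76 mm, floor 4 mm thick, rim 12 mm above the worktop; the tab reaches 15 mm beyond the rim. Origin at the centre of its underside, on the worktop (z = 0); z up, the tab lies to its -x. It is for the smallest brown bottle.
- tray_mini: the smallest spill tray: a shallow round grey plastic tray with a small flat tab on one side of the rim, fixed to the worktop. Inside diameter 42 mm, outside 50 mm, floor 4 mm thick, rim 12 mm above the worktop; the tab reaches 15 mm beyond the rim. Origin at the centre of its underside, on the worktop (z = 0); z up, the tab lies to its -x. It is for the vial.
- flask_mid (a point): a conical glass flask, open at the top, 68 mm in diameter at the foot, 28 mm at the neck, 110 mm high, loose; a bystander. This point is on its axis, 55 mm above its underside.
- beaker_mid (a point): a small open glass beaker, 54 x 58 mm, 70 mm high, loose; a bystander. This point is on its axis, 35 mm above its underside.
Mind the look-alikes: they are no part of the job. Leave any pink, red or turquoise look-alike of the part that bears bottle_large_mid alone.

How it is judged:
By the outcome, as a careful person would: the job done as asked, in the order asked, and still so for the second after the job is handed in, with the robot touching nothing.
It also fails if it takes over 99 s, if anything falls off the work surface, if the arm or the gripper's body presses on something with over 40 N, if the wrist force passes 120 N, or if a joint passes its speed limit or range.

ROBOT

A 6-joint arm with a two-finger parallel gripper is mounted at the origin on a cart in front of the work surface, level with it; the furniture and walls round the work are solid. World frame = base frame: x ahead of the robot, y to its left, z up, the work surface at z = 0. Lengths are in m, angles in rad, forces in N, time in s.
With the tool pointing down it reaches from about 0.25 to 0.725 m from the base axis. Payload 9.7 kg.
Tool frame: the origin (TCP) lies where the fingers leave the gripper's body, on its centre line; the fingertips stand 73 mm ahead of it and the grasp point (between the pads) lies hold_point_z ahead of it (hold_point_z is the distance from the TCP to the grasp point, in m); z points along the fingers, y is the line along which they close (so a half turn about z gives the same grasp; the last joint's range is limited). The gripper opens to 85 mm and grips with 20 to 120 N. Pads are 22 mm wide; open, the fingers measure 114 mm over their backs; the gripper's body (76 mm by 85 mm) begins 54 mm behind the grasp point. The pads swing forward as they close: fully open they stand 13 mm farther back than shut.
Start: joints at [-1.151, 0.087, 0.176, 1.66, 0, 1.571], TCP at [0.224, -0.502, 0.304] pointing down, gripper open.
Joint ranges: [-3.13, 3.13], [-0.85, 1.81], [-1.15, 1.24], [-2.2, 2.28], [-1.44, 1.52], [-3.14, 3.14]. Speed limits (rad/s): [2.22, 2.22, 2.57, 3.14, 3.14, 3.14].

INTERFACE

Orientations are given as a unit quaternion [w, x, y, z].
In Python, from workcell import read_state, snapshot, job_done, hold_point_z gives the robot as it stands.
- The arm moves only by the tool step_arm, never from a script. Its argument "moves" is a list of rows, each an object with "hand": the opening, from 0 (shut) to 1 (fully open); "translation": the shift along the tool's x, y, z in mm, a list of three; "rotation": the turn, a rotation vector about the tool's x, y, z in rad, a list of three. A call has exactly 8 rows; each row is the pose to reach, as a shift and turn from the pose commanded when the call began, along the tool's axes at that moment; what a row does not reach only later rows make up. A row lasts 1/10 s, in which the tool goes at most 50 mm and 8.59 degrees, less where a joint would pass 70% of its speed; a pose out of reach is approached as far as the arm can. A call with a gripper value outside its range is refused whole. The fingers move at their own pace and stop on an object; "force" is the grip in N (left out, the last holds). Time passes only in rows, so rows that repeat a pose let the fingers close, or fill a call up. It gives the time, the measured TCP pose, the force, the opening and the grip force at its end, in the units of the state.
- read_state(): the state, without advancing time (a new reading comes with each control period).
- snapshot(name): name is "scene" or "top" or "wrist"; returns a dict with "frame" (384x512x3 uint8, red, green, blue), "vfov" (degrees; the focal length in pixels is half the picture's height over the tangent of half this angle, whatever the lens; pixels are square), "cx", "cy" (the principal point, pixels), "xyz" and "orientation" of the camera in the world; the wrist camera has in their place "hand_eye" (4x4, takes a point from camera to tool coordinates, whose origin is the TCP and whose axes are the flange's). Camera axes: x right, y down, z forward; pixel columns grow to the right and rows downward; lengths in m; the calibration is good to about 2 mm. A picture is of the moment at which its call begins: read the wrist's pose just before it. There is no depth.
- job_done(): hands the job in; it is judged then, once.
The state is a dict: "time_s": time; "joint_pos": joint angles; "qvel": joint speeds; "tau": joint torques, N m; "tcp_pos": TCP position; "tcp_rot": TCP orientation; "wrist_force": force on the tool from outside, world axes, zero at the start; "moment": the same for the moment, N m; "width": finger opening in m; "grip_force": force on a finger pad.
Only numpy, scipy, OpenCV 4.12 (cv2) and the standard library are available. Lean on these libraries where they do the work, as an engineer would, in place of code of your own. Each camera call takes 0.05 s, during which the arm holds its last target. There are 200 camera calls.

## Working session

There is one attempt and no reset: what is moved stays moved. The work goes in short steps, Python scripts to look and compute and a tool call to move; the robot and the scene stay as the last step left them, time stands still between calls to the robot, and variables do not carry over. Pictures are saved under pics/ and viewed, at most 14 in all, crops included, and the job is handed in when it is done.

Besides the shell and the picture viewer there is one more tool, called after ">>>" as a command line: name --argument value ..., lists and objects as JSON in quotes. step_arm: Moves the arm, as the interface text tells. Its arguments: {"type":"object","properties":{"moves":{"type":"array","items":{"type":"object","properties":{"hand":{"type":"number"},"translation":{"type":"array","items":{"type":"number"}},"rotation":{"type":"array","items":{"type":"number"}}}}},"force":{"type":"number"}},"required":["moves"]}

```bash
mkdir -p pics
cat > h.py <<'E'
import numpy as np,cv2
from workcell import read_state,snapshot,job_done,hold_point_z
from scipy.spatial.transform import Rotation as R
def rot(q): return R.from_quat([q[1],q[2],q[3],q[0]]).as_matrix()
def cam(name):
    st=read_state(); s=snapshot(name); s['f']=192/np.tan(np.radians(s['vfov'])/2)
    if name=='wrist':
        T=np.eye(4);T[:3,:3]=rot(st['tcp_rot']);T[:3,3]=st['tcp_pos'];T=T@np.array(s['hand_eye'])
        s['Rm']=T[:3,:3];s['p']=T[:3,3]
    else: s['Rm']=rot(s['orientation']);s['p']=np.array(s['xyz'])
    return s
def ray(s,u,v,z):
    d=s['Rm']@np.array([(u-s['cx'])/s['f'],(v-s['cy'])/s['f'],1]);return s['p']+d*(z-s['p'][2])/d[2]
def save(s,fn,k=1.5): cv2.imwrite('pics/'+fn,cv2.resize(s['frame'][:,:,::-1],None,fx=k,fy=k,interpolation=cv2.INTER_CUBIC))
E
python3 - <<'E'
from h import *
for n in ['top','scene']:
    s=cam(n);save(s,n+'1.png');np.save(n+'.npy',s,allow_pickle=True)
    print(n,s['p'],s['f'],s['cx'],s['cy'],s['Rm'].round(3).tolist())
st=read_state();print(st,hold_point_z() if callable(hold_point_z) else hold_point_z)
E
```

```text
top [ 0.36855381 -0.08512913  1.1002821 ] 351.68151689824015 253.54370815903673 187.6167980335199 [[0.028, -0.988, 0.155], [-1.0, -0.026, 0.016], [-0.012, -0.155, -0.988]]
scene [-0.20388477  0.82690859  0.66190271] 421.06638813414054 254.9877396246151 195.85282706924903 [[-0.765, -0.286, 0.577], [-0.644, 0.338, -0.687], [0.001, -0.897, -0.442]]
{'time_s': 0.1, 'joint_pos': array([-1.15098480e+00,  8.73853737e-02,  1.75226670e-01,  1.65977432e+00,
       -3.51738696e-06,  1.57084278e+00]), 'qvel': array([-7.55178223e-04, -9.77352608e-04,  1.35588925e-03,  1.01982014e-03,
       -4.23967652e-05, -5.80285813e-04]), 'tau': array([ 1.39557684e-03, -5.21562624e+01,  4.65652227e+01,  1.60771050e-02,
        1.25976512e-04, -1.66748987e-05]), 'tcp_pos': array([ 0.22412855, -0.5021421 ,  0.30327156]), 'tcp_rot': array([-5.55506460e-04,  9.78055237e-01,  2.08344981e-01, -1.20158937e-04]), 'wrist_force': array([-0.08200215, -0.10012221,  0.06555182]), 'moment': array([-0.01175832,  0.02883829, -0.02602607]), 'grip_force': 0.0, 'width': 0.08540206635912635} 0.0539
```

View pics/top1.png

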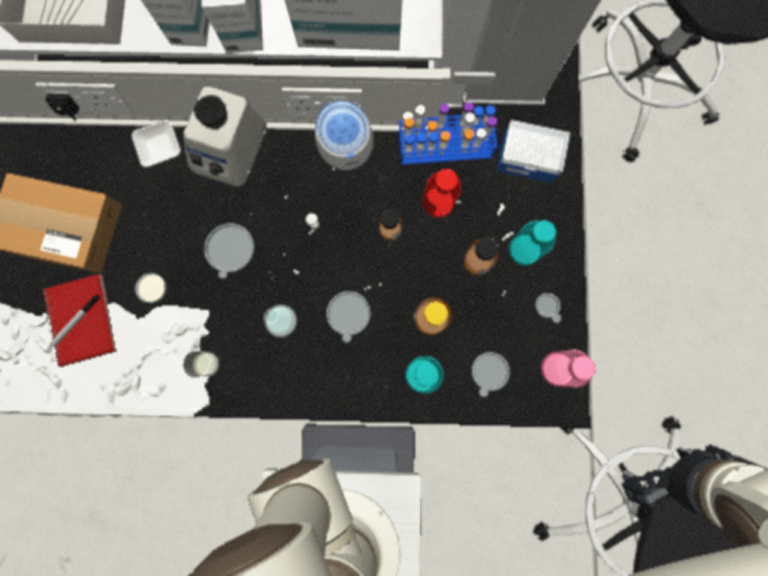

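View pics/scene1.png

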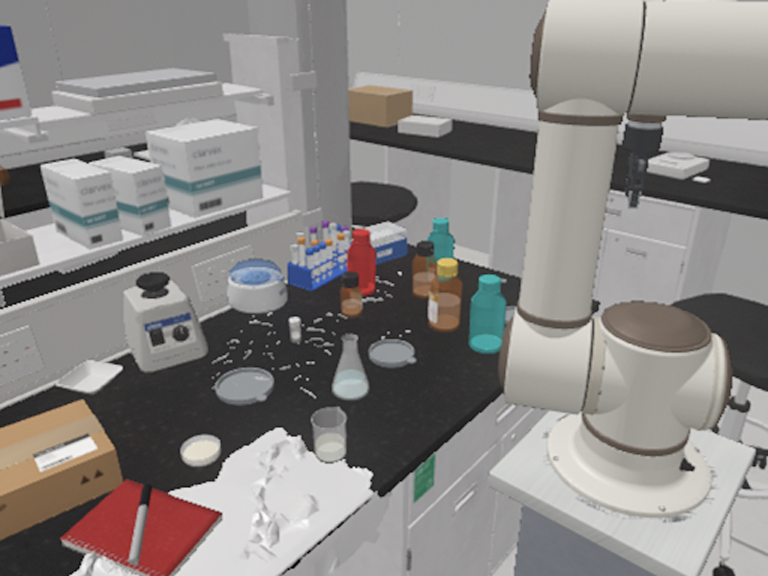

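The top view (1.5x) shows these positions:
- **Caps:** yellow (436,313), black medium (487,247), black small (391,217), vial (312,218).
- **Trays:** (229,247), (349,313), (490,371), (547,305).
- **Bystanders:** flask (280,320), beaker (203,364).
- **Look-alikes:** red, turquoise (two) and pink.

Run:
```python
from h import *
s=np.load('top.npy',allow_pickle=True).item();f=s['frame'];hsv=cv2.cvtColor(f,cv2.COLOR_RGB2HSV)
m=((hsv[...,2]>85)&(hsv[...,1]<60)).astype(np.uint8)
n,l,st,c=cv2.connectedComponentsWithStats(m)
for (u,v) in [(229,247),(349,313),(490,371),(547,305)]:
    u/=1.5;v/=1.5;k=l[int(v),int(u)]
    mk=cv2.morphologyEx((l==k).astype(np.uint8),cv2.MORPH_OPEN,np.ones((7,7),np.uint8))
    ct=max(cv2.findContours(mk,0,1)[0],key=cv2.contourArea)
    e=cv2.fitEllipse(cv2.convexHull(ct));P=ray(s,*e[0],.012)
    print('tray',e[0],e[1],P.round(3),'dia',np.array(e[1])*np.linalg.norm(P-s['p'])/s['f'])
# brown bottles / caps
for nm,(u,v),h in [('L',(436,313),.15),('M',(487,247),.128),('S',(391,217),.096),('V',(312,218),.05),('flask',(280,320),0),('beaker',(203,364),.07),('teal',(425,374),.15),('pink',(583,367),.15),('red',(446,181),.15),('teal2',(544,231),.15)]:
    P=ray(s,u/1.5,v/1.5,h);print(nm,P.round(3),np.hypot(P[0],P[1]).round(3))
m=((hsv[...,0]>20)&(hsv[...,0]<33)&(hsv[...,1]>150)&(hsv[...,2]>140)).astype(np.uint8)
m[:180]=0;M=cv2.moments(m,True);print('yellow',M['m00'],ray(s,M['m10']/M['m00'],M['m01']/M['m00'],.15))
```

```text
tray (152.16236877441406, 164.80743408203125) (31.948183059692383, 33.91824722290039) [0.604 0.256 0.012] dia [0.10578894 0.11231235]
tray (231.84103393554688, 208.4217071533203) (29.02958106994629, 29.659528732299805) [ 0.472 -0.002  0.012] dia [0.0904938  0.09245753]
tray (326.3829345703125, 247.5423583984375) (25.270889282226562, 26.630813598632812) [ 0.36  -0.295  0.012] dia [0.07963905 0.08392474]
tray (365.6044616699219, 203.7538299560547) (15.57708740234375, 19.02052116394043) [ 0.497 -0.416  0.012] dia [0.05070861 0.06191814]
L [ 0.462 -0.172  0.15 ] 0.493
M [ 0.592 -0.268  0.128] 0.65
S [ 0.654 -0.086  0.096] 0.66
V [0.661 0.076 0.05 ] 0.666
flask [0.453 0.14  0.   ] 0.475
beaker [0.359 0.27  0.07 ] 0.449
teal [ 0.353 -0.154  0.15 ] 0.385
pink [ 0.373 -0.433  0.15 ] 0.572
red [ 0.711 -0.188  0.15 ] 0.736
teal2 [ 0.619 -0.369  0.15 ] 0.721
yellow 202.0 [ 0.46251999 -0.17116183  0.15      ]
```

>>> step_arm --moves '[{"hand":1,"translation":[20,-12,0],"rotation":[0,0,0.05]},{"hand":1,"translation":[65,-38,0],"rotation":[0,0,0.12]},{"hand":1,"translation":[110,-64,0],"rotation":[0,0,0.2]},{"hand":1,"translation":[154,-90,0],"rotation":[0,0,0.28]},{"hand":1,"translation":[198,-115,0],"rotation":[0,0,0.34]},{"hand":1,"translation":[242,-140,0],"rotation":[0,0,0.4]},{"hand":1,"translation":[286,-166,0],"rotation":[0,0,0.42]},{"hand":1,"translation":[320,-186,0],"rotation":[0,0,0.42]}]'

```text
time_s: 0.9
tcp_pos: [0.4414, -0.1999, 0.3037]
tcp_rot: [-0.0, 1.0, -0.0, -0.0]
wrist_force: [0.7, -1.2, -0.3]
width: 0.0855
grip_force: 0.0
```

```bash
cat > look.py <<'E'
import sys
from h import *
s=cam('wrist');np.save('w.npy',s,allow_pickle=True);save(s,sys.argv[1]);st=read_state()
print(st['time_s'],st['tcp_pos'].round(4),rot(st['tcp_rot']).round(3).tolist(),s['p'].round(3),s['Rm'][:,2].round(3),s['f'],st['width'],st['wrist_force'].round(1))
E
python3 look.py w1.png
```

```text
0.95 [ 0.4442 -0.1956  0.3034] [[1.0, 0.003, 0.001], [0.003, -1.0, 0.002], [0.001, -0.002, -1.0]] [ 0.518 -0.2    0.374] [-0.305  0.001 -0.952] 278.53773876823794 0.08533083425852721 [ 0.8  3.6 -2.2]
```

View pics/w1.png

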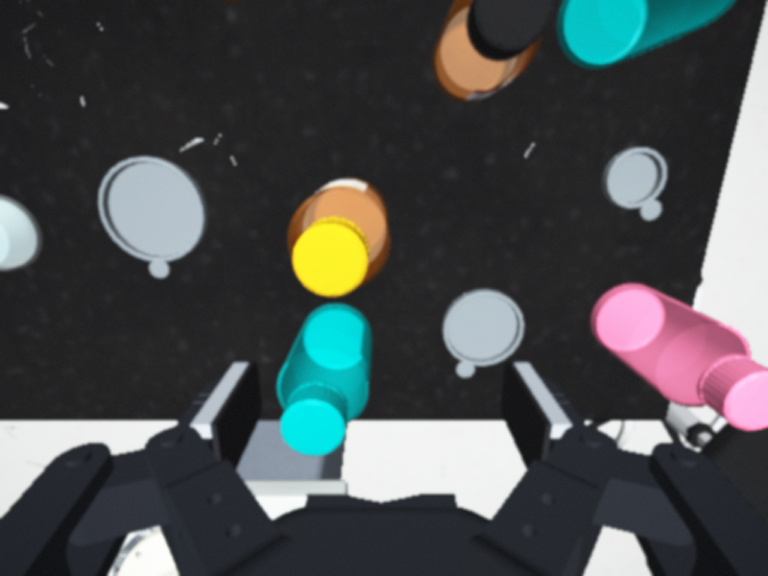

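The wrist view shows the yellow cap at (331,259). The trays are medium (151,208), small (484,328) and mini (635,178), and the medium bottle is at the top edge.

```bash
cat >> h.py <<'E'
def tray(s,u,v):
    g=cv2.cvtColor(s['frame'],cv2.COLOR_RGB2HSV);m=((g[...,2]>85)&(g[...,1]<70)).astype(np.uint8)
    l=cv2.connectedComponents(m)[1];k=l[int(v),int(u)]
    mk=cv2.morphologyEx((l==k).astype(np.uint8),cv2.MORPH_OPEN,np.ones((15,15),np.uint8))
    e=cv2.fitEllipse(cv2.convexHull(max(cv2.findContours(mk,0,1)[0],key=cv2.contourArea)))
    P=ray(s,*e[0],.012);return P.round(4),np.array(e[1])*np.linalg.norm(P-s['p'])/s['f']
E
python3 - <<'E'
from h import *
s=np.load('w.npy',allow_pickle=True).item()
for u,v in [(151,208),(484,328),(635,178)]: print(tray(s,u/1.5,v/1.5))
print('L',ray(s,331/1.5,259/1.5,.15), 'M',ray(s,509/1.5,18/1.5,.128),'Lbase?',ray(s,345/1.5,228/1.5,0.1))
print(read_state()['tcp_pos'])
E
```

```text
(array([ 0.4708, -0.0036,  0.012 ]), array([0.09748478, 0.11239124]))
(array([ 0.3601, -0.2952,  0.012 ]), array([0.076042  , 0.08170901]))
(array([ 0.4964, -0.4132,  0.012 ]), array([0.05873815, 0.06968122]))
L [ 0.46108692 -0.17235325  0.15      ] M [ 0.58305454 -0.26565423  0.128     ] Lbase? [ 0.46958085 -0.17621363  0.1       ]
[ 0.44421869 -0.19564662  0.30338968]
```

>>> step_arm --moves '[{"hand":1,"translation":[10,-15,10],"rotation":[0,0,0]},{"hand":1,"translation":[21,-30,30],"rotation":[0,0,0]},{"hand":1,"translation":[21,-30,50],"rotation":[0,0,0]},{"hand":1,"translation":[21,-30,60],"rotation":[0,0,0]},{"hand":1,"translation":[21,-30,60],"rotation":[0,0,0]},{"hand":1,"translation":[21,-30,60],"rotation":[0,0,0]},{"hand":1,"translation":[21,-30,60],"rotation":[0,0,0]},{"hand":1,"translation":[21,-30,60],"rotation":[0,0,0]}]'

```text
time_s: 1.75
tcp_pos: [0.4617, -0.1724, 0.2448]
tcp_rot: [0.0, 1.0, -0.0, 0.001]
wrist_force: [-0.0, 0.1, 0.1]
width: 0.0852
grip_force: 0.0
```

```bash
python3 look.py w2.png
python3 - <<'E'
from h import *
s=np.load('w.npy',allow_pickle=True).item();hsv=cv2.cvtColor(s['frame'],cv2.COLOR_RGB2HSV)
m=((hsv[...,0]>20)&(hsv[...,0]<33)&(hsv[...,1]>150)&(hsv[...,2]>140)).astype(np.uint8)
x,y,w,h=cv2.boundingRect(m);print(x,y,w,h,ray(s,x+w/2,y+h-w/2*.97,.15))
E
```

```text
1.8 [ 0.4617 -0.1723  0.2446] [[1.0, -0.001, 0.001], [-0.001, -1.0, -0.0], [0.001, 0.0, -1.0]] [ 0.538 -0.172  0.316] [-0.303  0.    -0.953] 278.53773876823794 0.08563625209554297 [ 0.7  0.5 -0.7]
220 154 66 99 [ 0.4642729  -0.17182793  0.15      ]
```

View pics/w2.png

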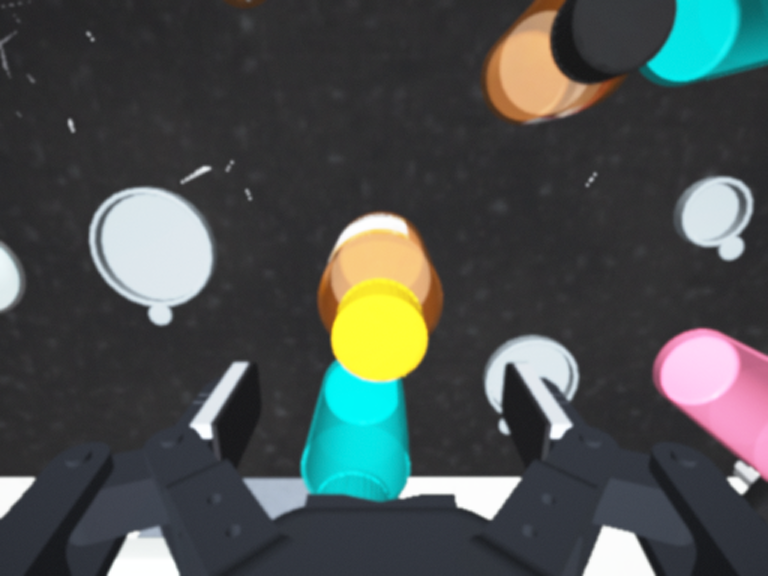

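The cap top is at (380,337), centred between the fingers, so I'll descend and grip.

>>> step_arm --force 50 --moves '[{"hand":1,"translation":[0,0,10],"rotation":[0,0,0]},{"hand":1,"translation":[0,0,22],"rotation":[0,0,0]},{"hand":1,"translation":[0,0,34],"rotation":[0,0,0]},{"hand":1,"translation":[0,0,45],"rotation":[0,0,0]},{"hand":1,"translation":[0,0,51],"rotation":[0,0,0]},{"hand":0.8,"translation":[0,0,51],"rotation":[0,0,0]},{"hand":0.6,"translation":[0,0,51],"rotation":[0,0,0]},{"hand":0.5,"translation":[0,0,51],"rotation":[0,0,0]}]'

```text
time_s: 2.6
tcp_pos: [0.4618, -0.172, 0.1934]
tcp_rot: [0.0, 1.0, -0.0, 0.0]
wrist_force: [-1.0, 0.4, -0.4]
width: 0.0444
grip_force: 0.0
```

>>> step_arm --force 50 --moves '[{"hand":0.4,"translation":[0,0,0],"rotation":[0,0,0]},{"hand":0.2,"translation":[0,0,0],"rotation":[0,0,0]},{"hand":0.2,"translation":[0,0,0],"rotation":[0,0,0]},{"hand":0.2,"translation":[0,0,0],"rotation":[0,0,0]},{"hand":0.2,"translation":[0,0,-3],"rotation":[0,0,0]},{"hand":0.2,"translation":[0,0,-8],"rotation":[0,0,0]},{"hand":0.2,"translation":[0,0,-16],"rotation":[0,0,0]},{"hand":0.2,"translation":[0,0,-20],"rotation":[0,0,0]}]'

```text
time_s: 3.4
tcp_pos: [0.4617, -0.172, 0.2136]
tcp_rot: [0.0, 1.0, -0.0, 0.0]
wrist_force: [-1.0, 0.6, -2.9]
width: 0.0401
grip_force: 50.8
```

>>> step_arm --moves '[{"hand":0.2,"translation":[0,0,-20],"rotation":[0,0,0]},{"hand":0.2,"translation":[4,-12,-40],"rotation":[0,0,0]},{"hand":0.2,"translation":[12,-36,-60],"rotation":[0,0,0]},{"hand":0.2,"translation":[23,-70,-70],"rotation":[0,0,0]},{"hand":0.2,"translation":[35,-107,-70],"rotation":[0,0,0]},{"hand":0.2,"translation":[48,-145,-70],"rotation":[0,0,0]},{"hand":0.2,"translation":[60,-183,-70],"rotation":[0,0,0]},{"hand":0.2,"translation":[73,-221,-70],"rotation":[0,0,0]}]'

```text
time_s: 4.2
tcp_pos: [0.5358, 0.0256, 0.2832]
tcp_rot: [-0.01, 1.0, 0.021, -0.0]
wrist_force: [0.3, 0.6, -4.7]
width: 0.04
grip_force: 51.8
```

>>> step_arm --moves '[{"hand":0.2,"translation":[12,-38,0],"rotation":[0,0,0]},{"hand":0.2,"translation":[25,-76,0],"rotation":[0,0,0]},{"hand":0.2,"translation":[37,-112,0],"rotation":[0,0,0]},{"hand":0.2,"translation":[48,-145,0],"rotation":[0,0,0]},{"hand":0.2,"translation":[57,-172,0],"rotation":[0,0,0]},{"hand":0.2,"translation":[64,-193,0],"rotation":[0,0,0]},{"hand":0.2,"translation":[67,-203,0],"rotation":[0,0,0]},{"hand":0.2,"translation":[68,-206,0],"rotation":[0,0,0]}]'

```text
time_s: 5.0
tcp_pos: [0.605, 0.0814, 0.2861]
tcp_rot: [-0.026, 0.998, 0.058, -0.002]
wrist_force: [0.1, 0.0, -4.6]
width: 0.0401
grip_force: 51.8
```

```bash
python3 look.py w3.png
```

```text
5.05 [0.6054 0.0815 0.2859] [[0.993, 0.116, -0.008], [0.116, -0.992, 0.053], [-0.002, -0.053, -0.999]] [0.681 0.087 0.356] [-0.31   0.015 -0.951] 278.53773876823794 0.0402044374961181 [ 0.2  0.3 -6. ]
```

View pics/w3.png

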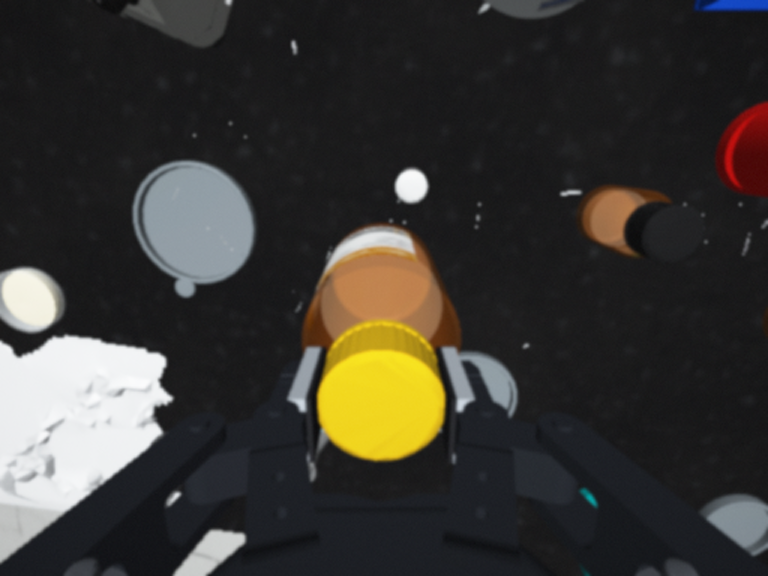

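The large tray is at (194,222) and the vial cap at (411,186). The tool stopped short and tilted slightly, so I'll check the joints.

Run:
```python
from h import *
s=np.load('w.npy',allow_pickle=True).item();st=read_state()
print(st['joint_pos'].round(3),st['qvel'].round(3))
print(tray(s,194/1.5,222/1.5),'V',ray(s,411/1.5,186/1.5,.05),'S',ray(s,670/1.5,231/1.5,.096))
```

```text
[0.115 0.232 0.304 1.645 0.053 3.141] [-0.    -0.014 -0.02  -0.006 -0.001 -0.001]
(array([0.6037, 0.2546, 0.012 ]), array([0.10455113, 0.12007285])) V [0.65821505 0.07883894 0.05      ] S [ 0.65429769 -0.07924578  0.096     ]
```

>>> step_arm --moves '[{"hand":0.2,"translation":[0,0,0],"rotation":[0,0,-0.1]},{"hand":0.2,"translation":[0,0,0],"rotation":[0,0,-0.2]},{"hand":0.2,"translation":[0,0,0],"rotation":[0,0,-0.3]},{"hand":0.2,"translation":[0,0,0],"rotation":[0,0,-0.4]},{"hand":0.2,"translation":[0,0,0],"rotation":[0,0,-0.5]},{"hand":0.2,"translation":[0,0,0],"rotation":[0,0,-0.6]},{"hand":0.2,"translation":[0,0,0],"rotation":[0,0,-0.7]},{"hand":0.2,"translation":[0,0,0],"rotation":[0,0,-0.8]}]'

```text
time_s: 5.85
tcp_pos: [0.6044, 0.0813, 0.2862]
tcp_rot: [-0.025, 0.896, 0.444, 0.008]
wrist_force: [-0.3, 1.3, -5.1]
width: 0.0403
grip_force: 51.8
```

```bash
cat > go.py <<'E'
# usage: go.py x y z [yaw]: shift in tool axes (mm) and turn from the measured pose to an upright tool there
import sys
from h import *
a=[float(v) for v in sys.argv[1:]]
st=read_state();M=rot(st['tcp_rot']);yaw=a[3] if len(a)>3 else np.arctan2(M[1,0],M[0,0])
c,n=np.cos(yaw),np.sin(yaw);T=np.array([[c,n,0],[n,-c,0],[0,0,-1]])
print('t',st['time_s'],'pos',st['tcp_pos'].round(4),'yaw now',np.arctan2(M[1,0],M[0,0]).round(3),'z',M[:,2].round(3),'q',st['joint_pos'].round(2))
print('shift',(M.T@(np.array(a[:3])-st['tcp_pos'])*1000).round(1),'turn',R.from_matrix(M.T@T).as_rotvec().round(3))
E
python3 go.py .6035 .255 .285
```

```text
t 5.85 pos [0.6044 0.0813 0.2862] yaw now 0.92 z [-0.008  0.053 -0.999] q [0.12 0.23 0.3  1.64 0.05 2.34]
shift [ 137.5 -105.7   10.3] turn [-0.038 -0.037  0.001]
```

>>> step_arm --moves '[{"hand":0.2,"translation":[10,-8,1],"rotation":[-0.01,-0.01,0]},{"hand":0.2,"translation":[32,-25,3],"rotation":[-0.02,-0.02,0]},{"hand":0.2,"translation":[60,-46,5],"rotation":[-0.03,-0.03,0]},{"hand":0.2,"translation":[90,-69,7],"rotation":[-0.038,-0.037,0.001]},{"hand":0.2,"translation":[115,-88,9],"rotation":[-0.038,-0.037,0.001]},{"hand":0.2,"translation":[130,-100,10],"rotation":[-0.038,-0.037,0.001]},{"hand":0.2,"translation":[137,-105,10],"rotation":[-0.038,-0.037,0.001]},{"hand":0.2,"translation":[137.5,-105.7,10.3],"rotation":[-0.038,-0.037,0.001]}]'

```text
time_s: 6.65
tcp_pos: [0.6042, 0.2559, 0.2848]
tcp_rot: [-0.0, 0.897, 0.442, -0.0]
wrist_force: [0.5, -1.4, -5.8]
width: 0.0404
grip_force: 51.8
```

```bash
python3 go.py .6035 .255 .200; python3 look.py w4.png
```

```text
t 6.65 pos [0.6042 0.2559 0.2848] yaw now 0.916 z [-0. -0. -1.] q [0.4  0.35 0.45 1.67 0.   2.63]
shift [-1.2 -0.  84.8] turn [-0.  0. -0.]
6.7 [0.6043 0.2551 0.2848] [[0.61, 0.793, -0.0], [0.793, -0.61, -0.0], [-0.0, -0.0, -1.0]] [0.65  0.318 0.355] [-0.186 -0.241 -0.953] 278.53773876823794 0.040197630131516816 [-1.5 -0.2 -5.5]
```

View pics/w4.png

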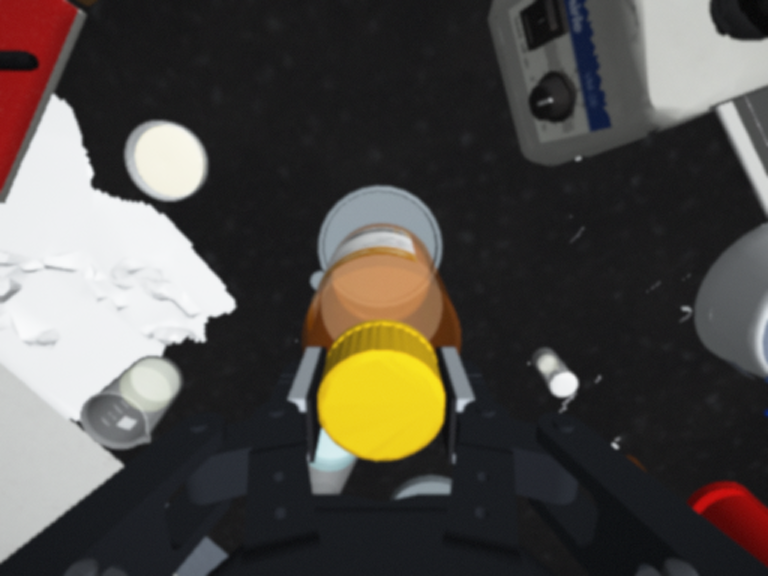

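The large tray shows behind the bottle, centred at (380,246) and in line with it. I'll lower slowly.

>>> step_arm --moves '[{"hand":0.2,"translation":[-1,0,10],"rotation":[0,0,0]},{"hand":0.2,"translation":[-1,0,27],"rotation":[0,0,0]},{"hand":0.2,"translation":[-1,0,45],"rotation":[0,0,0]},{"hand":0.2,"translation":[-1,0,62],"rotation":[0,0,0]},{"hand":0.2,"translation":[-1,0,74],"rotation":[0,0,0]},{"hand":0.2,"translation":[-1,0,81],"rotation":[0,0,0]},{"hand":0.2,"translation":[-1,0,84],"rotation":[0,0,0]},{"hand":0.2,"translation":[-1,0,84.5],"rotation":[0,0,0]}]'

```text
time_s: 7.5
tcp_pos: [0.6038, 0.2542, 0.2006]
tcp_rot: [-0.0, 0.897, 0.442, 0.0]
wrist_force: [-0.5, 0.5, -4.9]
width: 0.0403
grip_force: 51.9
```

>>> step_arm --moves '[{"hand":0.2,"translation":[0,0,0],"rotation":[0,0,0]},{"hand":0.2,"translation":[0,0,0.5],"rotation":[0,0,0]},{"hand":0.2,"translation":[0,0,1],"rotation":[0,0,0]},{"hand":0.2,"translation":[0,0,1.3],"rotation":[0,0,0]},{"hand":0.2,"translation":[0,0,1.6],"rotation":[0,0,0]},{"hand":0.2,"translation":[0,0,1.9],"rotation":[0,0,0]},{"hand":0.2,"translation":[0,0,2.2],"rotation":[0,0,0]},{"hand":0.2,"translation":[0,0,2.5],"rotation":[0,0,0]}]'

```text
time_s: 8.3
tcp_pos: [0.6037, 0.2545, 0.1979]
tcp_rot: [-0.0, 0.897, 0.442, -0.0]
wrist_force: [0.3, -0.2, -4.7]
width: 0.0404
grip_force: 51.9
```

>>> step_arm --moves '[{"hand":0.2,"translation":[0,0,0.2],"rotation":[0,0,0]},{"hand":0.2,"translation":[0,0,0.4],"rotation":[0,0,0]},{"hand":0.2,"translation":[0,0,0.6],"rotation":[0,0,0]},{"hand":0.2,"translation":[0,0,0.8],"rotation":[0,0,0]},{"hand":0.2,"translation":[0,0,0.9],"rotation":[0,0,0]},{"hand":0.2,"translation":[0,0,1.0],"rotation":[0,0,0]},{"hand":0.2,"translation":[0,0,1.0],"rotation":[0,0,0]},{"hand":0.2,"translation":[0,0,1.0],"rotation":[0,0,0]}]'

```text
time_s: 9.1
tcp_pos: [0.6038, 0.2546, 0.1978]
tcp_rot: [-0.0, 0.897, 0.442, 0.001]
wrist_force: [-2.7, -0.3, 6.3]
width: 0.0403
grip_force: 53.1
```

>>> step_arm --moves '[{"hand":0.45,"translation":[0,0,0],"rotation":[0,0,0]},{"hand":0.5,"translation":[0,0,0],"rotation":[0,0,0]},{"hand":0.6,"translation":[0,0,0],"rotation":[0,0,0]},{"hand":0.8,"translation":[0,0,0],"rotation":[0,0,0]},{"hand":0.8,"translation":[0,0,-5],"rotation":[0,0,0]},{"hand":0.8,"translation":[0,0,-25],"rotation":[0,0,0]},{"hand":0.8,"translation":[0,0,-60],"rotation":[0,0,0]},{"hand":0.8,"translation":[0,0,-95],"rotation":[0,0,0]}]'

```text
time_s: 9.9
tcp_pos: [0.6034, 0.2543, 0.2929]
tcp_rot: [-0.0, 0.897, 0.442, -0.001]
wrist_force: [0.7, 1.6, 0.5]
width: 0.0683
grip_force: 0.0
```

```bash
python3 go.py .585 -.266 .29 0
python3 - <<'E'
from h import *
s=np.load('w.npy',allow_pickle=True).item()
print('V',ray(s,565/1.5,386/1.5,.05))
s=np.load('top.npy',allow_pickle=True).item()
E
```

```text
t 9.9 pos [0.6034 0.2543 0.2929] yaw now 0.915 z [-0.001 -0.    -1.   ] q [0.4  0.35 0.46 1.69 0.   2.62]
shift [-423.7  302.5    3. ] turn [-0.     0.001  0.915]
V [0.6588163 0.0777052 0.05     ]
```

>>> step_arm --moves '[{"hand":1,"translation":[-15,11,0],"rotation":[0,0,-0.06]},{"hand":1,"translation":[-50,36,0],"rotation":[0,0,-0.14]},{"hand":1,"translation":[-88,63,0],"rotation":[0,0,-0.22]},{"hand":1,"translation":[-126,90,0],"rotation":[0,0,-0.3]},{"hand":1,"translation":[-164,117,0],"rotation":[0,0,-0.38]},{"hand":1,"translation":[-202,144,0],"rotation":[0,0,-0.46]},{"hand":1,"translation":[-240,171,0],"rotation":[0,0,-0.54]},{"hand":1,"translation":[-260,186,0],"rotation":[0,0,-0.585]}]'

```text
time_s: 10.7
tcp_pos: [0.5922, -0.0682, 0.2924]
tcp_rot: [0.0, 0.731, 0.682, -0.0]
wrist_force: [0.1, 0.5, -0.6]
width: 0.0856
grip_force: 0.0
```

```bash
python3 go.py .585 -.256 .29 1.5
```

```text
t 10.7 pos [ 0.5922 -0.0682  0.2924] yaw now 1.501 z [ 0. -0. -1.] q [-0.11  0.2   0.27  1.65 -0.    1.53]
shift [-187.8    5.8    2.5] turn [0.    0.    0.001]
```

>>> step_arm --moves '[{"hand":1,"translation":[-35,1,0],"rotation":[0,0,0]},{"hand":1,"translation":[-75,2,0],"rotation":[0,0,0]},{"hand":1,"translation":[-115,3,0],"rotation":[0,0,0]},{"hand":1,"translation":[-150,5,0],"rotation":[0,0,0]},{"hand":1,"translation":[-175,6,2],"rotation":[0,0,0]},{"hand":1,"translation":[-185,6,2],"rotation":[0,0,0]},{"hand":1,"translation":[-188,6,2],"rotation":[0,0,0]},{"hand":1,"translation":[-188,6,2],"rotation":[0,0,0]}]'

```text
time_s: 11.5
tcp_pos: [0.5856, -0.2526, 0.29]
tcp_rot: [-0.0, 0.732, 0.682, 0.0]
wrist_force: [-0.5, 0.0, -0.7]
width: 0.0854
grip_force: 0.0
```

```bash
python3 look.py w5.png
```

```text
11.55 [ 0.5856 -0.2521  0.2901] [[0.07, 0.998, -0.0], [0.998, -0.07, 0.0], [0.0, -0.0, -1.0]] [ 0.589 -0.175  0.361] [-0.021 -0.303 -0.953] 278.53773876823794 0.08527902958720746 [0.9 0.4 0.3]
```

View pics/w5.png

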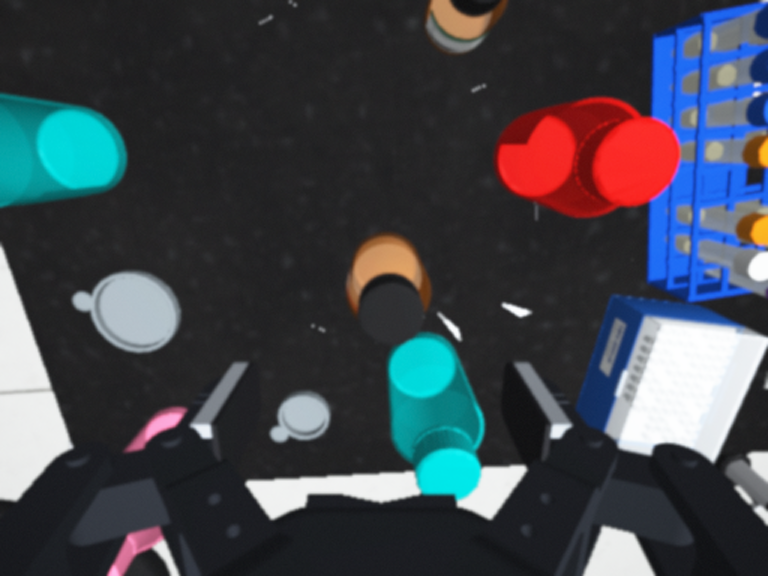

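The medium cap top is at (391,310). The mini tray is at (304,415), the small tray at (136,311) and the turquoise cap at (449,473).

```bash
python3 - <<'E'
from h import *
s=np.load('w.npy',allow_pickle=True).item();g=s['frame'].max(2)
c=g[170:240,225:300];m=(c<40).astype(np.uint8)
l=cv2.connectedComponentsWithStats(m);k=l[1][207-170,261-225];print(l[2][k],'off 225,170')
P=ray(s,391/1.5,310/1.5,.128);print('M',P,'w',64/1.5*np.linalg.norm(P-s['p'])/s['f'])
print(tray(s,136/1.5,311/1.5),tray(s,304/1.5,413/1.5),'teal2',ray(s,449/1.5,473/1.5,.15))
E
python3 go.py .591 -.266 .225 1.5
```

```text
[   0    0   75   70 3859] off 225,170
M [ 0.58922731 -0.26441615  0.128     ] w 0.03819661095045506
(array([ 0.3603, -0.294 ,  0.012 ]), array([0.08277514, 0.09668252])) (array([ 0.4952, -0.4155,  0.012 ]), array([0.05145318, 0.06179709])) teal2 [ 0.61835361 -0.36584636  0.15      ]
t 11.55 pos [ 0.5856 -0.2521  0.2901] yaw now 1.501 z [-0.  0. -1.] q [-0.41  0.3   0.4   1.67  0.    1.23]
shift [-13.5   6.3  65.1] turn [-0.    -0.     0.001]
```

>>> step_arm --moves '[{"hand":1,"translation":[-8.5,5.5,10],"rotation":[0,0,0]},{"hand":1,"translation":[-8.5,5.5,30],"rotation":[0,0,0]},{"hand":1,"translation":[-8.5,5.5,50],"rotation":[0,0,0]},{"hand":1,"translation":[-8.5,5.5,60],"rotation":[0,0,0]},{"hand":1,"translation":[-8.5,5.5,65],"rotation":[0,0,0]},{"hand":1,"translation":[-8.5,5.5,65],"rotation":[0,0,0]},{"hand":1,"translation":[-8.5,5.5,65],"rotation":[0,0,0]},{"hand":1,"translation":[-8.5,5.5,65],"rotation":[0,0,0]}]'

```text
time_s: 12.35
tcp_pos: [0.5907, -0.2619, 0.2259]
tcp_rot: [0.001, 0.731, 0.682, 0.0]
wrist_force: [-0.5, -1.0, 0.1]
width: 0.0853
grip_force: 0.0
```

>>> step_arm --force 50 --moves '[{"hand":1,"translation":[0,0,10],"rotation":[0,0,0]},{"hand":1,"translation":[0,0,25],"rotation":[0,0,0]},{"hand":1,"translation":[0,0,40],"rotation":[0,0,0]},{"hand":1,"translation":[0,0,50],"rotation":[0,0,0]},{"hand":1,"translation":[0,0,54],"rotation":[0,0,0]},{"hand":0.8,"translation":[0,0,54],"rotation":[0,0,0]},{"hand":0.6,"translation":[0,0,54],"rotation":[0,0,0]},{"hand":0.5,"translation":[0,0,54],"rotation":[0,0,0]}]'

```text
time_s: 13.15
tcp_pos: [0.5906, -0.2619, 0.1716]
tcp_rot: [0.0, 0.732, 0.682, 0.0]
wrist_force: [-0.5, 0.2, 0.2]
width: 0.0439
grip_force: 0.0
```

>>> step_arm --force 50 --moves '[{"hand":0.4,"translation":[0,0,0],"rotation":[0,0,0]},{"hand":0.2,"translation":[0,0,0],"rotation":[0,0,0]},{"hand":0.2,"translation":[0,0,0],"rotation":[0,0,0]},{"hand":0.2,"translation":[0,0,0],"rotation":[0,0,0]},{"hand":0.2,"translation":[0,0,-3],"rotation":[0,0,0]},{"hand":0.2,"translation":[0,0,-15],"rotation":[0,0,0]},{"hand":0.2,"translation":[0,0,-35],"rotation":[0,0,0]},{"hand":0.2,"translation":[0,0,-50],"rotation":[0,0,0]}]'

```text
time_s: 13.95
tcp_pos: [0.5904, -0.2618, 0.2222]
tcp_rot: [-0.0, 0.732, 0.682, 0.0]
wrist_force: [1.3, -0.0, -3.4]
width: 0.0395
grip_force: 49.9
```

```bash
python3 go.py .472 -.003 .26 1.5; python3 go.py .472 -.003 .26 1.5
```

```text
t 13.95 pos [ 0.5904 -0.2618  0.2222] yaw now 1.501 z [-0.  0. -1.] q [-0.42  0.3   0.27  1.54  0.    1.22]
shift [ 249.9 -136.3  -37.7] turn [-0.    -0.     0.001]
t 13.95 pos [ 0.5904 -0.2618  0.2222] yaw now 1.501 z [-0.  0. -1.] q [-0.42  0.3   0.27  1.54  0.    1.22]
shift [ 249.9 -136.3  -37.7] turn [-0.    -0.     0.001]
```

>>> step_arm --moves '[{"hand":0.2,"translation":[12,-7,-8],"rotation":[0,0,0]},{"hand":0.2,"translation":[40,-22,-18],"rotation":[0,0,0]},{"hand":0.2,"translation":[80,-44,-18],"rotation":[0,0,0]},{"hand":0.2,"translation":[120,-66,-18],"rotation":[0,0,0]},{"hand":0.2,"translation":[160,-88,-18],"rotation":[0,0,0]},{"hand":0.2,"translation":[198,-108,-18],"rotation":[0,0,0]},{"hand":0.2,"translation":[225,-123,-18],"rotation":[0,0,0]},{"hand":0.2,"translation":[242,-132,-18],"rotation":[0,0,0]}]'

```text
time_s: 14.75
tcp_pos: [0.4739, -0.0089, 0.2392]
tcp_rot: [-0.0, 0.731, 0.682, 0.0]
wrist_force: [0.6, 0.5, -2.9]
width: 0.0392
grip_force: 50.6
```

>>> step_arm --moves '[{"hand":0.2,"translation":[8,-4,0],"rotation":[0,0,0]},{"hand":0.2,"translation":[10,-4,0],"rotation":[0,0,0]},{"hand":0.2,"translation":[10,-4,0],"rotation":[0,0,0]},{"hand":0.2,"translation":[10,-4,0],"rotation":[0,0,0]},{"hand":0.2,"translation":[10,-4,10],"rotation":[0,0,0]},{"hand":0.2,"translation":[10,-4,20],"rotation":[0,0,0]},{"hand":0.2,"translation":[10,-4,30],"rotation":[0,0,0]},{"hand":0.2,"translation":[10,-4,35],"rotation":[0,0,0]}]'

```text
time_s: 15.55
tcp_pos: [0.4719, -0.0011, 0.2021]
tcp_rot: [-0.001, 0.732, 0.682, -0.001]
wrist_force: [-0.3, -0.5, -3.3]
width: 0.0392
grip_force: 50.7
```

```bash
python3 go.py .472 0 .176 1.5; python3 look.py w6.png
```

```text
t 15.55 pos [ 0.4719 -0.0011  0.2021] yaw now 1.5 z [-0.002  0.    -1.   ] q [-0.   -0.11 -0.22  1.47  0.    1.64]
shift [ 1.1  0.  26.1] turn [-0.002 -0.     0.   ]
15.6 [ 0.4719 -0.001   0.2018] [[0.07, 0.998, -0.003], [0.998, -0.07, 0.0], [0.0, -0.003, -1.0]] [0.476 0.077 0.273] [-0.023 -0.303 -0.953] 278.53773876823794 0.03935448842221926 [-0.5  0.2 -4.9]
```

View pics/w6.png

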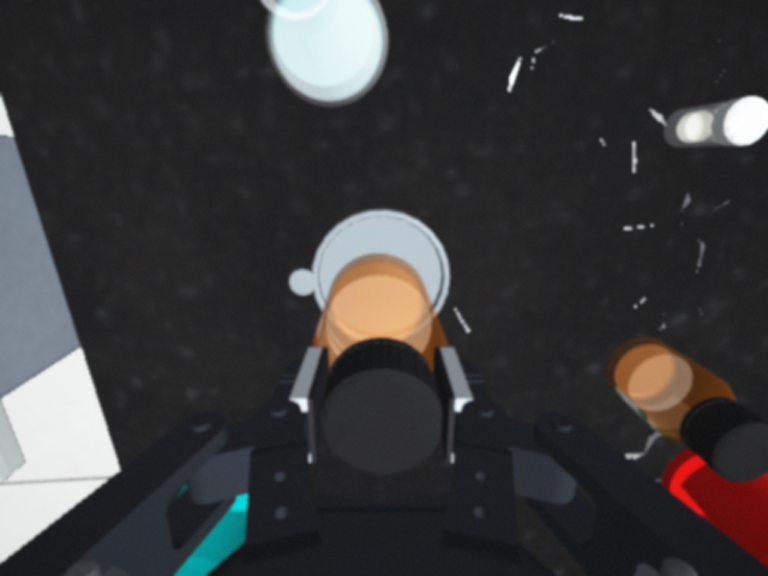

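The bottle is laterally centred over the tray (380), with the tray visible behind at (380,275). I'll lower it.

>>> step_arm --moves '[{"hand":0.2,"translation":[1,0,5],"rotation":[0,0,0]},{"hand":0.2,"translation":[1,0,12],"rotation":[0,0,0]},{"hand":0.2,"translation":[1,0,18],"rotation":[0,0,0]},{"hand":0.2,"translation":[1,0,22],"rotation":[0,0,0]},{"hand":0.2,"translation":[1,0,24],"rotation":[0,0,0]},{"hand":0.2,"translation":[1,0,24.5],"rotation":[0,0,0]},{"hand":0.2,"translation":[1,0,25],"rotation":[0,0,0]},{"hand":0.2,"translation":[1,0,25.3],"rotation":[0,0,0]}]'

```text
time_s: 16.4
tcp_pos: [0.4726, 0.0001, 0.1788]
tcp_rot: [-0.0, 0.732, 0.682, 0.0]
wrist_force: [-0.1, -0.2, -3.3]
width: 0.0391
grip_force: 50.7
```

>>> step_arm --moves '[{"hand":0.2,"translation":[0,0,0.2],"rotation":[0,0,0]},{"hand":0.2,"translation":[0,0,0.4],"rotation":[0,0,0]},{"hand":0.2,"translation":[0,0,0.6],"rotation":[0,0,0]},{"hand":0.2,"translation":[0,0,0.8],"rotation":[0,0,0]},{"hand":0.2,"translation":[0,0,1.0],"rotation":[0,0,0]},{"hand":0.2,"translation":[0,0,1.2],"rotation":[0,0,0]},{"hand":0.2,"translation":[0,0,1.2],"rotation":[0,0,0]},{"hand":0.2,"translation":[0,0,1.2],"rotation":[0,0,0]}]'

```text
time_s: 17.2
tcp_pos: [0.4725, 0.0001, 0.1774]
tcp_rot: [-0.0, 0.732, 0.682, -0.0]
wrist_force: [-0.0, 0.7, -2.5]
width: 0.0387
grip_force: 50.7
```

>>> step_arm --moves '[{"hand":0.2,"translation":[0,0,0.3],"rotation":[0,0,0]},{"hand":0.2,"translation":[0,0,0.6],"rotation":[0,0,0]},{"hand":0.2,"translation":[0,0,0.9],"rotation":[0,0,0]},{"hand":0.2,"translation":[0,0,1.2],"rotation":[0,0,0]},{"hand":0.2,"translation":[0,0,1.5],"rotation":[0,0,0]},{"hand":0.2,"translation":[0,0,1.7],"rotation":[0,0,0]},{"hand":0.2,"translation":[0,0,1.8],"rotation":[0,0,0]},{"hand":0.2,"translation":[0,0,1.8],"rotation":[0,0,0]}]'

```text
time_s: 18.0
tcp_pos: [0.4725, 0.0001, 0.1759]
tcp_rot: [-0.0, 0.732, 0.682, 0.0]
wrist_force: [-1.4, -0.3, 1.2]
width: 0.0392
grip_force: 51.2
```

Contact. I'll release and retreat.

>>> step_arm --moves '[{"hand":0.45,"translation":[0,0,0],"rotation":[0,0,0]},{"hand":0.5,"translation":[0,0,0],"rotation":[0,0,0]},{"hand":0.6,"translation":[0,0,0],"rotation":[0,0,0]},{"hand":0.8,"translation":[0,0,0],"rotation":[0,0,0]},{"hand":0.8,"translation":[0,0,-5],"rotation":[0,0,0]},{"hand":0.8,"translation":[0,0,-25],"rotation":[0,0,0]},{"hand":0.8,"translation":[0,0,-60],"rotation":[0,0,0]},{"hand":0.8,"translation":[0,0,-90],"rotation":[0,0,0]}]'

```text
time_s: 18.8
tcp_pos: [0.4723, 0.0001, 0.2673]
tcp_rot: [-0.0, 0.732, 0.682, 0.0]
wrist_force: [0.8, -0.4, 0.2]
width: 0.0686
grip_force: 0.0
```

```bash
python3 go.py .652 -.078 .23 1.5
```

```text
t 18.8 pos [4.723e-01 1.000e-04 2.673e-01] yaw now 1.5 z [ 0.  0. -1.] q [ 0.   -0.11 -0.09  1.59  0.    1.64]
shift [-65.3 184.7  37.3] turn [ 0. -0.  0.]
```

>>> step_arm --moves '[{"hand":1,"translation":[-10,28,0],"rotation":[0,0,0]},{"hand":1,"translation":[-25,70,0],"rotation":[0,0,0]},{"hand":1,"translation":[-40,112,5],"rotation":[0,0,0]},{"hand":1,"translation":[-54,150,20],"rotation":[0,0,0]},{"hand":1,"translation":[-63,176,32],"rotation":[0,0,0]},{"hand":1,"translation":[-65,185,37],"rotation":[0,0,0]},{"hand":1,"translation":[-65,185,37],"rotation":[0,0,0]},{"hand":1,"translation":[-65,185,37],"rotation":[0,0,0]}]'

```text
time_s: 19.6
tcp_pos: [0.6518, -0.0773, 0.2293]
tcp_rot: [-0.0, 0.731, 0.682, 0.0]
wrist_force: [-0.8, 0.3, 0.7]
width: 0.0854
grip_force: 0.0
```

```bash
python3 look.py w7.png
```

```text
19.65 [ 0.6518 -0.0772  0.2298] [[0.07, 0.998, 0.001], [0.998, -0.07, 0.0], [0.0, 0.001, -1.0]] [0.656 0.001 0.3  ] [-0.021 -0.303 -0.953] 278.53773876823794 0.08531928983533886 [-0.5  0.2  0.9]
```

View pics/w7.png

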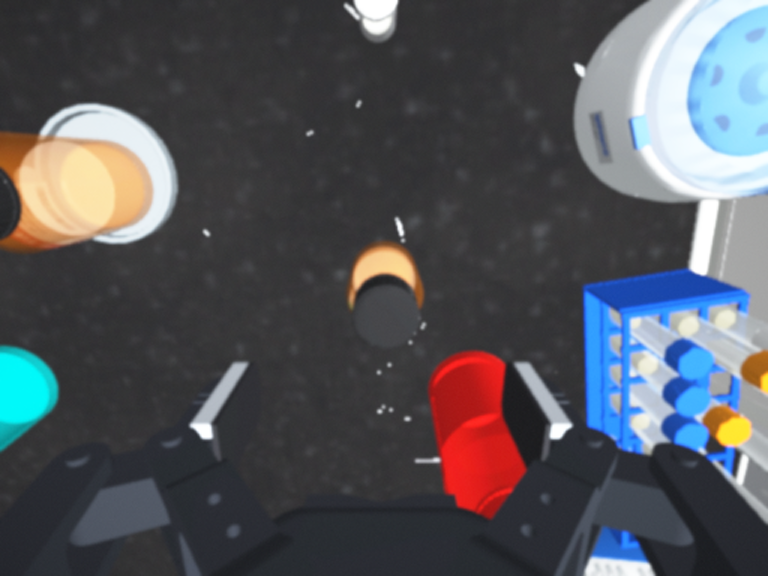

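The small bottle's cap top is at (387,314), and the medium bottle stands in its tray at left. The red look-alike is close, but there is room.

```bash
python3 - <<'E'
from h import *
s=np.load('w.npy',allow_pickle=True).item()
P=ray(s,387/1.5,314/1.5,.096);print('S',P,'w',64/1.5*np.linalg.norm(P-s['p'])/s['f'],'red base z0',ray(s,470/1.5,390/1.5,0))
E
python3 go.py .6535 -.0818 .1395 1.5
```

```text
S [ 0.65329464 -0.08016724  0.096     ] w 0.03360418993166992 red base z0 [ 7.15767436e-01 -1.89469391e-01 -5.55111512e-17]
t 19.65 pos [ 0.6518 -0.0772  0.2298] yaw now 1.501 z [ 0.001  0.    -1.   ] q [-0.12  0.33  0.32  1.56  0.    1.52]
shift [-4.5  2.  90.3] turn [ 0.001 -0.     0.001]
```

>>> step_arm --force 45 --moves '[{"hand":1,"translation":[-4.5,2,8],"rotation":[0,0,0]},{"hand":1,"translation":[-4.5,2,25],"rotation":[0,0,0]},{"hand":1,"translation":[-4.5,2,42],"rotation":[0,0,0]},{"hand":1,"translation":[-4.5,2,59],"rotation":[0,0,0]},{"hand":1,"translation":[-4.5,2,74],"rotation":[0,0,0]},{"hand":1,"translation":[-4.5,2,85],"rotation":[0,0,0]},{"hand":1,"translation":[-4.5,2,90],"rotation":[0,0,0]},{"hand":0.9,"translation":[-4.5,2,90],"rotation":[0,0,0]}]'

```text
time_s: 20.45
tcp_pos: [0.6539, -0.0823, 0.1381]
tcp_rot: [-0.0, 0.732, 0.682, -0.0]
wrist_force: [-0.3, -0.4, -0.3]
width: 0.0771
grip_force: 0.0
```

>>> step_arm --force 45 --moves '[{"hand":0.7,"translation":[0,0,0],"rotation":[0,0,0]},{"hand":0.5,"translation":[0,0,0],"rotation":[0,0,0]},{"hand":0.35,"translation":[0,0,0],"rotation":[0,0,0]},{"hand":0.15,"translation":[0,0,0],"rotation":[0,0,0]},{"hand":0.15,"translation":[0,0,0],"rotation":[0,0,0]},{"hand":0.15,"translation":[0,0,0],"rotation":[0,0,0]},{"hand":0.15,"translation":[0,0,-3],"rotation":[0,0,0]},{"hand":0.15,"translation":[0,0,-12],"rotation":[0,0,0]}]'

```text
time_s: 21.25
tcp_pos: [0.6536, -0.0823, 0.1497]
tcp_rot: [-0.001, 0.732, 0.682, -0.001]
wrist_force: [-0.5, 1.0, -0.9]
width: 0.035
grip_force: 44.9
```

```bash
python3 go.py .36 -.295 .2 1.5;python3 look.py w8.png
```

```text
t 21.25 pos [ 0.6536 -0.0823  0.1497] yaw now 1.5 z [-0.002  0.    -1.   ] q [-0.13  0.34  0.18  1.41  0.    1.52]
shift [-232.8 -278.1  -49.7] turn [-0.002 -0.     0.   ]
21.3 [ 0.6543 -0.0824  0.1521] [[0.07, 0.998, 0.0], [0.998, -0.07, 0.0], [0.0, 0.0, -1.0]] [ 0.657 -0.004  0.22 ] [-0.023 -0.303 -0.953] 278.53773876823794 0.03533705488294558 [0.5 0.3 0.9]
```

>>> step_arm --moves '[{"hand":0.15,"translation":[0,0,-12],"rotation":[0,0,0]},{"hand":0.15,"translation":[-8,-10,-30],"rotation":[0,0,0]},{"hand":0.15,"translation":[-25,-30,-50],"rotation":[0,0,0]},{"hand":0.15,"translation":[-48,-58,-58],"rotation":[0,0,0]},{"hand":0.15,"translation":[-74,-88,-58],"rotation":[0,0,0]},{"hand":0.15,"translation":[-100,-119,-58],"rotation":[0,0,0]},{"hand":0.15,"translation":[-126,-150,-58],"rotation":[0,0,0]},{"hand":0.15,"translation":[-150,-179,-58],"rotation":[0,0,0]}]'

```text
time_s: 22.1
tcp_pos: [0.463, -0.2204, 0.2102]
tcp_rot: [0.001, 0.732, 0.682, 0.0]
wrist_force: [0.5, -1.0, -0.6]
width: 0.0352
grip_force: 45.1
```

>>> step_arm --moves '[{"hand":0.15,"translation":[-24,-29,0],"rotation":[0,0,0]},{"hand":0.15,"translation":[-46,-55,0],"rotation":[0,0,0]},{"hand":0.15,"translation":[-64,-76,0],"rotation":[0,0,0]},{"hand":0.15,"translation":[-76,-91,0],"rotation":[0,0,0]},{"hand":0.15,"translation":[-83,-99,0],"rotation":[0,0,0]},{"hand":0.15,"translation":[-83,-99,10],"rotation":[0,0,0]},{"hand":0.15,"translation":[-83,-99,25],"rotation":[0,0,0]},{"hand":0.15,"translation":[-83,-99,35],"rotation":[0,0,0]}]'

```text
time_s: 22.9
tcp_pos: [0.3606, -0.2945, 0.1716]
tcp_rot: [-0.001, 0.731, 0.682, -0.0]
wrist_force: [-0.7, 0.6, -1.3]
width: 0.0348
grip_force: 45.2
```

```bash
python3 go.py .36 -.295 .145 1.5;python3 look.py w9.png
```

```text
t 22.9 pos [ 0.3606 -0.2945  0.1716] yaw now 1.501 z [-0.001  0.001 -1.   ] q [-0.68 -0.12 -0.29  1.41  0.    0.96]
shift [-0.6 -0.5 26.6] turn [-0.001 -0.001  0.001]
22.95 [ 0.3602 -0.2941  0.1701] [[0.069, 0.998, -0.003], [0.998, -0.069, 0.003], [0.003, -0.003, -1.0]] [ 0.364 -0.217  0.242] [-0.022 -0.302 -0.953] 278.53773876823794 0.03492551536857381 [-0.4  0.2 -3.1]
```

View pics/w9.png

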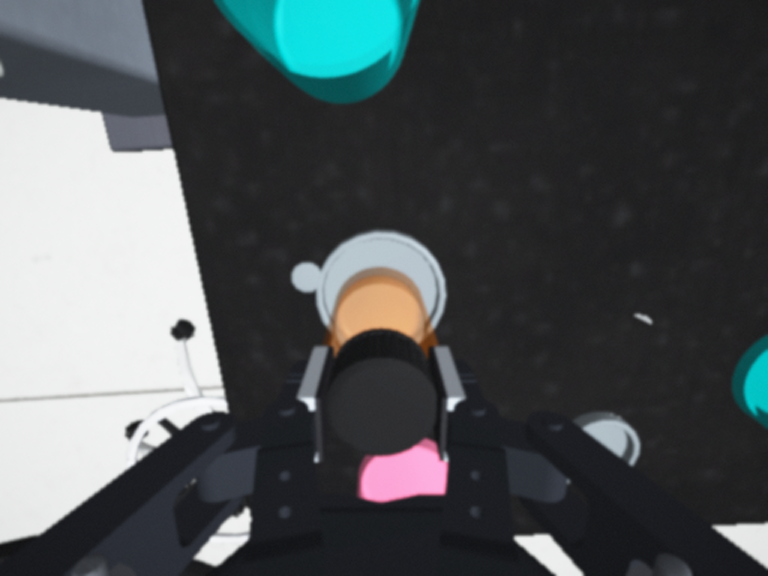

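The small bottle is held centrally over its tray (380,290). I'll lower it.

>>> step_arm --moves '[{"hand":0.15,"translation":[0,0,5],"rotation":[0,0,0]},{"hand":0.15,"translation":[0,0,11],"rotation":[0,0,0]},{"hand":0.15,"translation":[0,0,17],"rotation":[0,0,0]},{"hand":0.15,"translation":[0,0,22],"rotation":[0,0,0]},{"hand":0.15,"translation":[0,0,24],"rotation":[0,0,0]},{"hand":0.15,"translation":[0,0,25],"rotation":[0,0,0]},{"hand":0.15,"translation":[0,0,25.5],"rotation":[0,0,0]},{"hand":0.15,"translation":[0,0,25.5],"rotation":[0,0,0]}]'

```text
time_s: 23.75
tcp_pos: [0.3605, -0.2953, 0.1483]
tcp_rot: [0.0, 0.732, 0.682, -0.0]
wrist_force: [0.0, -0.4, -1.6]
width: 0.0351
grip_force: 45.1
```

>>> step_arm --moves '[{"hand":0.15,"translation":[0,0,0.3],"rotation":[0,0,0]},{"hand":0.15,"translation":[0,0,0.6],"rotation":[0,0,0]},{"hand":0.15,"translation":[0,0,0.9],"rotation":[0,0,0]},{"hand":0.15,"translation":[0,0,1.1],"rotation":[0,0,0]},{"hand":0.15,"translation":[0,0,1.3],"rotation":[0,0,0]},{"hand":0.15,"translation":[0,0,1.5],"rotation":[0,0,0]},{"hand":0.15,"translation":[0,0,1.5],"rotation":[0,0,0]},{"hand":0.15,"translation":[0,0,1.5],"rotation":[0,0,0]}]'

```text
time_s: 24.55
tcp_pos: [0.3604, -0.2953, 0.1466]
tcp_rot: [-0.0, 0.732, 0.682, -0.0]
wrist_force: [-1.3, 0.6, -0.2]
width: 0.0349
grip_force: 45.1
```

>>> step_arm --moves '[{"hand":0.15,"translation":[0,0,0.4],"rotation":[0,0,0]},{"hand":0.15,"translation":[0,0,0.8],"rotation":[0,0,0]},{"hand":0.15,"translation":[0,0,1.2],"rotation":[0,0,0]},{"hand":0.15,"translation":[0,0,1.6],"rotation":[0,0,0]},{"hand":0.15,"translation":[0,0,2.0],"rotation":[0,0,0]},{"hand":0.15,"translation":[0,0,2.4],"rotation":[0,0,0]},{"hand":0.15,"translation":[0,0,2.8],"rotation":[0,0,0]},{"hand":0.15,"translation":[0,0,3],"rotation":[0,0,0]}]'

```text
time_s: 25.35
tcp_pos: [0.3604, -0.2952, 0.1435]
tcp_rot: [-0.0, 0.732, 0.682, -0.0]
wrist_force: [0.2, -0.5, -1.6]
width: 0.0351
grip_force: 45.1
```

>>> step_arm --moves '[{"hand":0.15,"translation":[0,0,0.2],"rotation":[0,0,0]},{"hand":0.15,"translation":[0,0,0.4],"rotation":[0,0,0]},{"hand":0.15,"translation":[0,0,0.6],"rotation":[0,0,0]},{"hand":0.15,"translation":[0,0,0.8],"rotation":[0,0,0]},{"hand":0.15,"translation":[0,0,1.0],"rotation":[0,0,0]},{"hand":0.15,"translation":[0,0,1.2],"rotation":[0,0,0]},{"hand":0.15,"translation":[0,0,1.4],"rotation":[0,0,0]},{"hand":0.15,"translation":[0,0,1.4],"rotation":[0,0,0]}]'

```text
time_s: 26.15
tcp_pos: [0.3605, -0.2954, 0.1434]
tcp_rot: [0.0, 0.732, 0.682, -0.0]
wrist_force: [-4.1, 2.2, 10.9]
width: 0.0353
grip_force: 46.7
```

>>> step_arm --moves '[{"hand":0.15,"translation":[0,0,-0.5],"rotation":[0,0,0]},{"hand":0.15,"translation":[0,0,-0.9],"rotation":[0,0,0]},{"hand":0.4,"translation":[0,0,-0.9],"rotation":[0,0,0]},{"hand":0.5,"translation":[0,0,-0.9],"rotation":[0,0,0]},{"hand":0.65,"translation":[0,0,-0.9],"rotation":[0,0,0]},{"hand":0.75,"translation":[0,0,-1],"rotation":[0,0,0]},{"hand":0.75,"translation":[0,0,-15],"rotation":[0,0,0]},{"hand":0.75,"translation":[0,0,-45],"rotation":[0,0,0]}]'

```text
time_s: 26.95
tcp_pos: [0.3597, -0.2946, 0.1864]
tcp_rot: [-0.002, 0.732, 0.682, -0.0]
wrist_force: [-0.2, -0.1, 0.5]
width: 0.064
grip_force: 0.0
```

>>> step_arm --moves '[{"hand":0.6,"translation":[0,0,-20],"rotation":[0,0,0]},{"hand":0.6,"translation":[0,0,-40],"rotation":[0,0,0]},{"hand":0.6,"translation":[30,22,-50],"rotation":[0,0,0]},{"hand":0.6,"translation":[70,50,-50],"rotation":[0,0,0]},{"hand":0.6,"translation":[110,80,-50],"rotation":[0,0,0]},{"hand":0.6,"translation":[145,110,-50],"rotation":[0,0,0]},{"hand":0.6,"translation":[180,140,-50],"rotation":[0,0,0]},{"hand":0.6,"translation":[210,165,-50],"rotation":[0,0,0]}]'

```text
time_s: 27.75
tcp_pos: [0.5412, -0.0954, 0.2382]
tcp_rot: [0.0, 0.731, 0.682, 0.0]
wrist_force: [0.3, -0.5, 0.7]
width: 0.051
grip_force: 0.0
```

```bash
python3 go.py .659 .072 .19 1.5
```

```text
t 27.75 pos [ 0.5412 -0.0954  0.2382] yaw now 1.501 z [ 0.001  0.    -1.   ] q [-0.17  0.07  0.03  1.53  0.    1.47]
shift [175.1 105.8  48.3] turn [ 0.001 -0.     0.001]
```

>>> step_arm --moves '[{"hand":0.6,"translation":[35,21,0],"rotation":[0,0,0]},{"hand":0.6,"translation":[75,45,0],"rotation":[0,0,0]},{"hand":0.6,"translation":[115,70,0],"rotation":[0,0,0]},{"hand":0.6,"translation":[148,90,15],"rotation":[0,0,0]},{"hand":0.6,"translation":[168,102,35],"rotation":[0,0,0]},{"hand":0.6,"translation":[172,106,48],"rotation":[0,0,0]},{"hand":0.6,"translation":[172,106,48],"rotation":[0,0,0]},{"hand":0.6,"translation":[172,106,48],"rotation":[0,0,0]}]'

```text
time_s: 28.55
tcp_pos: [0.6573, 0.066, 0.1899]
tcp_rot: [-0.0, 0.732, 0.682, -0.0]
wrist_force: [-0.1, -0.7, 0.8]
width: 0.0512
grip_force: 0.0
```

```bash
python3 look.py w10.png
```

```text
28.6 [0.6575 0.0658 0.1906] [[0.071, 0.997, 0.001], [0.997, -0.071, 0.0], [0.0, 0.001, -1.0]] [0.661 0.144 0.261] [-0.022 -0.303 -0.953] 278.53773876823794 0.051127164735904854 [ 0.6 -0.1  0.2]
```

View pics/w10.png

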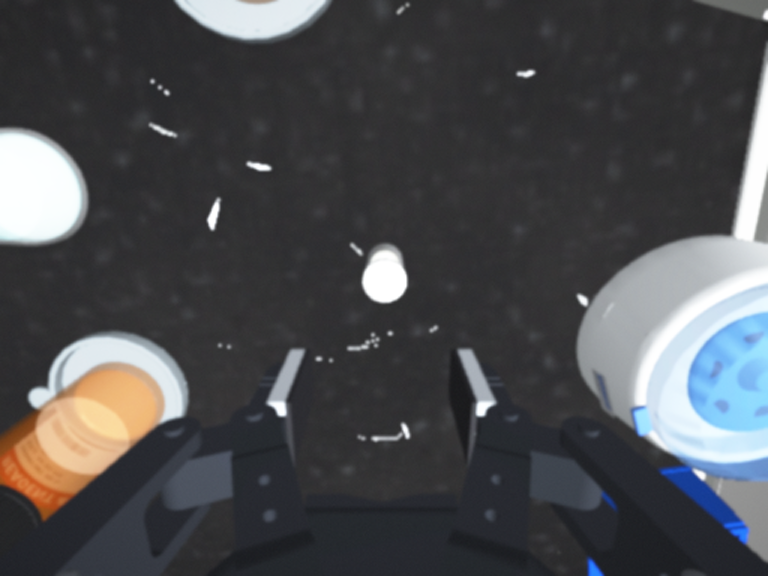

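The vial cap is at (385,281), with the area round it clear.

```bash
python3 - <<'E'
from h import *
s=np.load('w.npy',allow_pickle=True).item()
g=s['frame'].min(2)[160:210,235:280];l=cv2.connectedComponentsWithStats((g>225).astype(np.uint8));i=1+np.argmax(l[2][1:,4]);x,y,w,h,_=l[2][i];print(l[2][i])
u,v=235+x+w/2,160+y+h-w/2
P=ray(s,u,v,.05);print('V',P,u*1.5,v*1.5,w*np.linalg.norm(P-s['p'])/s['f'])
E
python3 go.py .659 .0775 .14 1.5;python3 go.py .659 .0775 .098 1.5
```

```text
[  7   7  29  34 726]
V [0.65869424 0.07982575 0.05      ] 384.75 279.75 0.022918657197399436
t 28.6 pos [0.6575 0.0658 0.1906] yaw now 1.499 z [ 0.001  0.    -1.   ] q [0.1  0.34 0.25 1.48 0.   1.74]
shift [11.8  0.7 50.6] turn [ 0.001 -0.    -0.001]
t 28.6 pos [0.6575 0.0658 0.1906] yaw now 1.499 z [ 0.001  0.    -1.   ] q [0.1  0.34 0.25 1.48 0.   1.74]
shift [11.8  0.6 92.6] turn [ 0.001 -0.    -0.001]
```

>>> step_arm --force 25 --moves '[{"hand":0.6,"translation":[13,0.7,8],"rotation":[0,0,0]},{"hand":0.6,"translation":[13,0.7,25],"rotation":[0,0,0]},{"hand":0.6,"translation":[13,0.7,42],"rotation":[0,0,0]},{"hand":0.6,"translation":[13,0.7,59],"rotation":[0,0,0]},{"hand":0.6,"translation":[13,0.7,74],"rotation":[0,0,0]},{"hand":0.6,"translation":[13,0.7,84],"rotation":[0,0,0]},{"hand":0.6,"translation":[13,0.7,89.5],"rotation":[0,0,0]},{"hand":0.6,"translation":[13,0.7,89.5],"rotation":[0,0,0]}]'

```text
time_s: 29.4
tcp_pos: [0.659, 0.0797, 0.0992]
tcp_rot: [-0.0, 0.732, 0.682, -0.0]
wrist_force: [-1.1, -0.5, -0.5]
width: 0.0509
grip_force: 0.0
```

>>> step_arm --force 25 --moves '[{"hand":0.5,"translation":[0,0,0],"rotation":[0,0,0]},{"hand":0.4,"translation":[0,0,0],"rotation":[0,0,0]},{"hand":0.33,"translation":[0,0,0],"rotation":[0,0,0]},{"hand":0.28,"translation":[0,0,0],"rotation":[0,0,0]},{"hand":0.2,"translation":[0,0,0],"rotation":[0,0,0]},{"hand":0.1,"translation":[0,0,0],"rotation":[0,0,0]},{"hand":0.1,"translation":[0,0,0],"rotation":[0,0,0]},{"hand":0.1,"translation":[0,0,0],"rotation":[0,0,0]}]'

```text
time_s: 30.2
tcp_pos: [0.6594, 0.0797, 0.1001]
tcp_rot: [0.0, 0.732, 0.682, 0.0]
wrist_force: [-0.4, -0.3, 4.6]
width: 0.0212
grip_force: 24.5
```

```bash
python3 go.py .4965 -.4145 .15 1.5
```

```text
t 30.2 pos [0.6594 0.0797 0.1001] yaw now 1.5 z [ 0.  0. -1.] q [0.12 0.37 0.12 1.32 0.   1.76]
shift [-504.4 -127.7  -50.1] turn [ 0. -0.  0.]
```

>>> step_arm --moves '[{"hand":0.1,"translation":[0,0,-5],"rotation":[0,0,0]},{"hand":0.1,"translation":[0,0,-20],"rotation":[0,0,0]},{"hand":0.1,"translation":[-5,-1,-45],"rotation":[0,0,0]},{"hand":0.1,"translation":[-22,-6,-75],"rotation":[0,0,0]},{"hand":0.1,"translation":[-52,-13,-100],"rotation":[0,0,0]},{"hand":0.1,"translation":[-90,-23,-110],"rotation":[0,0,0]},{"hand":0.1,"translation":[-130,-33,-110],"rotation":[0,0,0]},{"hand":0.1,"translation":[-170,-43,-110],"rotation":[0,0,0]}]'

```text
time_s: 31.0
tcp_pos: [0.6039, -0.0881, 0.2114]
tcp_rot: [0.001, 0.731, 0.682, 0.001]
wrist_force: [0.5, -1.1, -0.1]
width: 0.0212
grip_force: 24.5
```

>>> step_arm --moves '[{"hand":0.1,"translation":[-40,-10,0],"rotation":[0,0,0]},{"hand":0.1,"translation":[-80,-20,0],"rotation":[0,0,0]},{"hand":0.1,"translation":[-120,-30,0],"rotation":[0,0,0]},{"hand":0.1,"translation":[-160,-41,0],"rotation":[0,0,0]},{"hand":0.1,"translation":[-200,-51,0],"rotation":[0,0,0]},{"hand":0.1,"translation":[-240,-61,0],"rotation":[0,0,0]},{"hand":0.1,"translation":[-275,-70,0],"rotation":[0,0,0]},{"hand":0.1,"translation":[-300,-76,0],"rotation":[0,0,0]}]'

```text
time_s: 31.8
tcp_pos: [0.5064, -0.3829, 0.2107]
tcp_rot: [0.0, 0.732, 0.681, -0.0]
wrist_force: [0.1, 1.0, -1.0]
width: 0.0216
grip_force: 24.5
```

```bash
python3 go.py .4963 -.4145 .15 1.5
```

```text
t 31.8 pos [ 0.5064 -0.3829  0.2107] yaw now 1.499 z [ 0. -0. -1.] q [-0.65  0.28  0.21  1.51 -0.    1.  ]
shift [-32.2  -7.8  60.7] turn [ 0.     0.    -0.001]
```

>>> step_arm --moves '[{"hand":0.1,"translation":[-20,-5,0],"rotation":[0,0,0]},{"hand":0.1,"translation":[-33.5,-8.3,0],"rotation":[0,0,0]},{"hand":0.1,"translation":[-33.5,-8.3,15],"rotation":[0,0,0]},{"hand":0.1,"translation":[-33.5,-8.3,35],"rotation":[0,0,0]},{"hand":0.1,"translation":[-33.5,-8.3,50],"rotation":[0,0,0]},{"hand":0.1,"translation":[-33.5,-8.3,60],"rotation":[0,0,0]},{"hand":0.1,"translation":[-33.5,-8.3,60],"rotation":[0,0,0]},{"hand":0.1,"translation":[-33.5,-8.3,60],"rotation":[0,0,0]}]'

```text
time_s: 32.6
tcp_pos: [0.4971, -0.4133, 0.15]
tcp_rot: [-0.0, 0.731, 0.682, 0.0]
wrist_force: [-0.2, 0.2, 0.0]
width: 0.0214
grip_force: 24.5
```

```bash
python3 go.py .4963 -.4145 .105 1.5; python3 look.py w11.png
```

```text
t 32.6 pos [ 0.4971 -0.4133  0.15  ] yaw now 1.501 z [-0.  0. -1.] q [-0.69  0.31  0.14  1.4   0.    0.95]
shift [-1.3 -0.7 45. ] turn [-0.    -0.     0.001]
32.65 [ 0.4972 -0.4135  0.1504] [[0.07, 0.998, 0.001], [0.998, -0.07, -0.0], [-0.0, 0.001, -1.0]] [ 0.501 -0.335  0.221] [-0.021 -0.303 -0.953] 278.53773876823794 0.02173289548450256 [ 0.7  0.2 -0.1]
```

View pics/w11.png

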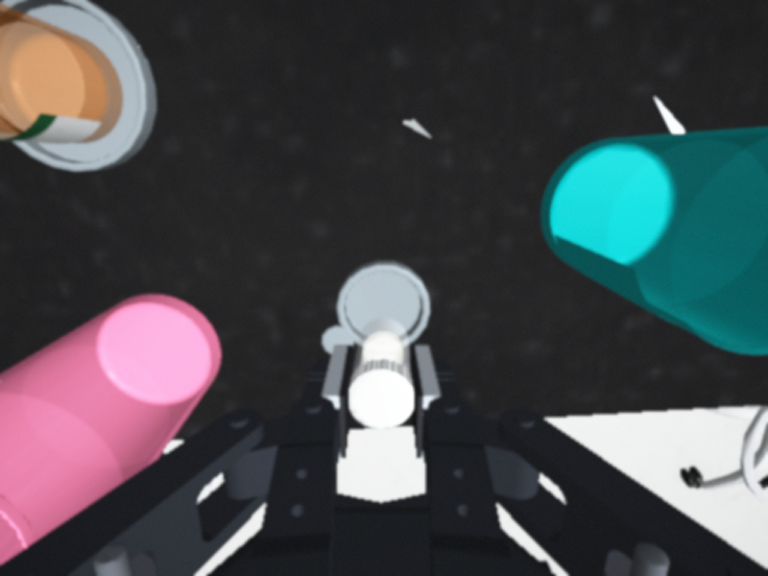

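The vial is held at (382,395), with the mini tray at (384,303). I'll check its position.

Run:
```python
from h import *
s=np.load('w.npy',allow_pickle=True).item()
# tray rim extent: left 337, right 431, top 262 (1.5x)
print(ray(s,337/1.5,303/1.5,.012),ray(s,431/1.5,303/1.5,.012),ray(s,384/1.5,262/1.5,.012)[1]-.025)
```

```text
[ 0.47241421 -0.4099279   0.012     ] [ 0.52223016 -0.41334405  0.012     ] -0.4142262226172947
```

>>> step_arm --moves '[{"hand":0.1,"translation":[0,0,6],"rotation":[0,0,0]},{"hand":0.1,"translation":[0,0,16],"rotation":[0,0,0]},{"hand":0.1,"translation":[0,0,26],"rotation":[0,0,0]},{"hand":0.1,"translation":[0,0,34],"rotation":[0,0,0]},{"hand":0.1,"translation":[0,0,39],"rotation":[0,0,0]},{"hand":0.1,"translation":[0,0,41],"rotation":[0,0,0]},{"hand":0.1,"translation":[0,0,42],"rotation":[0,0,0]},{"hand":0.1,"translation":[0,0,42.5],"rotation":[0,0,0]}]'

```text
time_s: 33.45
tcp_pos: [0.497, -0.4137, 0.1074]
tcp_rot: [0.0, 0.732, 0.682, 0.0]
wrist_force: [-0.1, -0.2, -0.2]
width: 0.0213
grip_force: 24.5
```

>>> step_arm --moves '[{"hand":0.1,"translation":[0,0,0.3],"rotation":[0,0,0]},{"hand":0.1,"translation":[0,0,0.6],"rotation":[0,0,0]},{"hand":0.1,"translation":[0,0,0.9],"rotation":[0,0,0]},{"hand":0.1,"translation":[0,0,1.2],"rotation":[0,0,0]},{"hand":0.1,"translation":[0,0,1.5],"rotation":[0,0,0]},{"hand":0.1,"translation":[0,0,1.8],"rotation":[0,0,0]},{"hand":0.1,"translation":[0,0,2.1],"rotation":[0,0,0]},{"hand":0.1,"translation":[0,0,2.1],"rotation":[0,0,0]}]'

```text
time_s: 34.25
tcp_pos: [0.4968, -0.4136, 0.1049]
tcp_rot: [-0.0, 0.732, 0.682, -0.0]
wrist_force: [0.1, 0.1, -1.3]
width: 0.0214
grip_force: 24.5
```

>>> step_arm --moves '[{"hand":0.1,"translation":[0,0,0.2],"rotation":[0,0,0]},{"hand":0.1,"translation":[0,0,0.4],"rotation":[0,0,0]},{"hand":0.1,"translation":[0,0,0.6],"rotation":[0,0,0]},{"hand":0.1,"translation":[0,0,0.8],"rotation":[0,0,0]},{"hand":0.1,"translation":[0,0,1.0],"rotation":[0,0,0]},{"hand":0.1,"translation":[0,0,1.2],"rotation":[0,0,0]},{"hand":0.1,"translation":[0,0,1.2],"rotation":[0,0,0]},{"hand":0.1,"translation":[0,0,1.2],"rotation":[0,0,0]}]'

```text
time_s: 35.05
tcp_pos: [0.4969, -0.4137, 0.1041]
tcp_rot: [0.0, 0.732, 0.682, -0.0]
wrist_force: [-0.6, 0.5, 3.0]
width: 0.0211
grip_force: 24.6
```

>>> step_arm --moves '[{"hand":0.26,"translation":[0,0,0],"rotation":[0,0,0]},{"hand":0.3,"translation":[0,0,0],"rotation":[0,0,0]},{"hand":0.36,"translation":[0,0,0],"rotation":[0,0,0]},{"hand":0.45,"translation":[0,0,0],"rotation":[0,0,0]},{"hand":0.5,"translation":[0,0,0],"rotation":[0,0,0]},{"hand":0.5,"translation":[0,0,-5],"rotation":[0,0,0]},{"hand":0.5,"translation":[0,0,-30],"rotation":[0,0,0]},{"hand":0.5,"translation":[0,0,-65],"rotation":[0,0,0]}]'

```text
time_s: 35.85
tcp_pos: [0.4962, -0.413, 0.1679]
tcp_rot: [-0.002, 0.732, 0.682, -0.0]
wrist_force: [0.0, -0.3, -0.1]
width: 0.0428
grip_force: 0.0
```

>>> step_arm --moves '[{"hand":0.5,"translation":[0,0,-30],"rotation":[0,0,0]},{"hand":0.5,"translation":[0,0,-65],"rotation":[0,0,0]},{"hand":0.5,"translation":[0,0,-100],"rotation":[0,0,0]},{"hand":0.5,"translation":[0,0,-125],"rotation":[0,0,0]},{"hand":0.5,"translation":[0,0,-140],"rotation":[0,0,0]},{"hand":0.5,"translation":[0,0,-140],"rotation":[0,0,0]},{"hand":0.5,"translation":[0,0,-140],"rotation":[0,0,0]},{"hand":0.5,"translation":[0,0,-140],"rotation":[0,0,0]}]'

```text
time_s: 36.65
tcp_pos: [0.4967, -0.4135, 0.3074]
tcp_rot: [-0.001, 0.732, 0.682, -0.0]
wrist_force: [-0.3, 0.7, -0.1]
width: 0.0426
grip_force: 0.0
```

Run:
```python
from h import *
a=cam('wrist')['frame'];b=cam('scene')['frame'];t=cam('top')['frame']
c=np.hstack([b[120:330,180:440],t[90:300,120:380]])
d=np.hstack([cv2.resize(a[100:340,100:420],(400,300)),cv2.resize(t[120:270,300:400],(200,300),interpolation=cv2.INTER_CUBIC)])
c=cv2.resize(c,None,fx=1.3,fy=1.3,interpolation=cv2.INTER_CUBIC)
W=np.zeros((c.shape[0]+300,max(c.shape[1],600),3),np.uint8);W[:c.shape[0],:c.shape[1]]=c;W[c.shape[0]:,:600]=d
cv2.imwrite('pics/fin.png',W[:,:,::-1]);print(W.shape)
```

```text
(573, 676, 3)
```

View pics/fin.png

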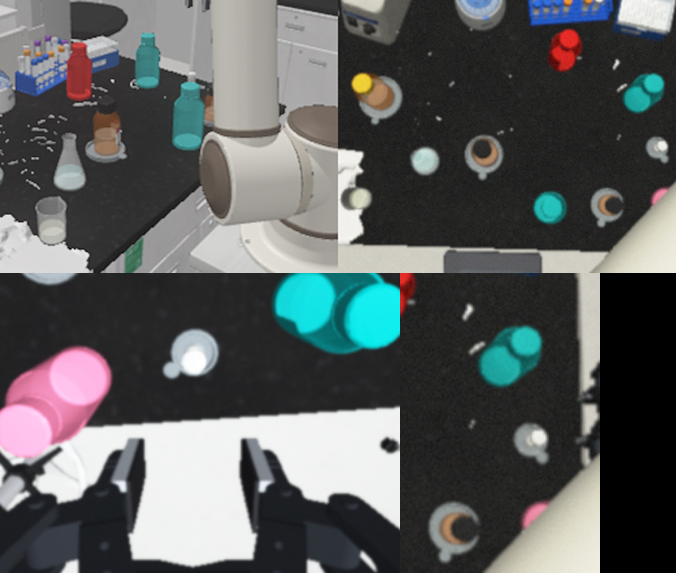

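All four containers stand upright in their own trays. In the top view the large bottle is at (375,95), the medium at (484,153), the small at (607,204) and the vial at (657,147). The bystanders and look-alikes haven't moved.

```bash
python3 -c "
from workcell import job_done;print(job_done())"
```

```text
the job is handed in; nothing more can be done
None
```

The job is handed in: all three bottles and the vial stand upright in their matching trays, the flask, beaker and look-alikes are where they were, and the last reading before hand-in was about 37 s of the 99 s limit.

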